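# Reset the odd lever of an address switch bank with the stylus

### The job

On the bench is a bank of four small lever switches; three levers lean away from the robot and one leans towards it. Take the stylus out of its stand, use its tip to push that odd lever over so that all four lean away, and put the stylus back in its stand, tip down. Do not touch that switch with the hand itself, and leave the other three levers as they are.

Things in the scene. Friction and masses are not known exactly. Their poses are not given: they have to be found in the camera images.
- stylus_grip (a point): Stylus: upright round plastic rod 125 mm long, about 40 g, standing in its stand. From the tip up: shank 9 mm in diameter, 50 long; collar 26 in diameter, 5 thick; round grey handle 14 in diameter, 70 long. This point, where to grip, is on its axis 95 mm above the tip, 40 above the collar, 30 below the upper end. Its z axis points from tip to handle.
- stylus_tip (a point): Centre of the flat lower end of the stylus, 9 mm in diameter, 95 mm below stylus_grip along the axis.
- stand_hole0 (a point): Mouth of the hole in the stylus stand, centre of its top face, 60 mm above the bench. The stand is a fixed plain metal block 70 x 70 x 60 mm. The hole is upright, 16 mm wide with a 3 mm chamfer, 56 mm deep; the shank goes in and the collar rests on the top face, so that the tip is then 50 mm below this point.
- switch_odd: Switch with the wrongly leaning lever: fixed grey box 60 (x) by 28 (y) by 34 mm high, one of four alike at 30 mm pitch along y on a metal rail 90 x 150 mm; it can be in any of the four places. Origin: centre of its underside, 6 mm above the bench. x points away from the robot (bank turned up to 15 degrees), z up. The lever's pivot line runs along y, 34 mm above the origin, level with the box top.
- lever_odd_top (a point): Centre of the odd lever's top end, moving with it: a flat white paddle 14 mm wide (y), 5 mm thick, rising 26 mm from its pivot, with a round foot of 8 mm radius. Push its near (-x) face towards +x, 10 to 20 mm above the pivot, with about 1 N; a little past upright its own weight tips it over.
- lever_odd (a joint): Angle of the odd lever: about -0.35 at the start (leaning to -x, towards the robot), 0 upright, +0.35 when over on the far side. A top-heavy lever: it rests against one end stop or the other.
- lever_a (a joint): Angle of one of the three other levers, of the same make: +0.35, leaning away from the robot, and to stay so.
- lever_b (a joint): Angle of one of the three other levers, of the same make: +0.35, leaning away from the robot, and to stay so.
- lever_c (a joint): Angle of one of the three other levers, of the same make: +0.35, leaning away from the robot, and to stay so.
Not all that is in view belongs to the job. Of the things like the part that bears stylus_grip, leave any that is green; of the rest the larger one is meant.

How it is judged (in metres and radians):
On the way, in this order (a step that is already met when the one before it is completed fails the run):
1. the stylus is lifted out of its stand (height (world z) of stylus_tip above 0.066 m), for 0.1 s.
2. the odd lever is pushed over to the far side with the stylus tip at it (value of joint lever_odd above 0.2 rad and distance between stylus_tip and lever_odd_top below 0.06 m), for 0.05 s.
At the end, for the whole second after the job is handed in: All four levers lean away from the robot (each angle over 0.2 rad), and the stylus stands tip down in its stand's hole: tip within 12 mm of the hole's axis and within 20 mm of the bench, upright within about 10 degrees, released and at rest (value of joint each of lever_odd, lever_a, lever_b, lever_c above 0.2 rad and horizontal distance between stylus_tip and stand_hole0 below 0.012 m and height (world z) of stylus_tip below 0.02 m and angle between stylus_grip's own z axis and vertical below 0.17 rad); the robot touches nothing.
It fails at once if one of the other three levers is pushed away from where it leans (value of joint any of lever_a, lever_b, lever_c below 0.1 rad).
It fails at once if the fingers or the arm touch the odd switch (contact force between any of the fingers, the arm and switch_odd above 0.5 N).
It also fails if it takes over 51 s, if anything falls off the work surface, if the arm or the gripper's body presses on something with over 40 N, if the wrist force passes 120 N, or if a joint passes its speed limit or range.

### The arm

A 7-joint arm with a two-finger parallel gripper is mounted at the origin on a cart in front of the work surface, level with it; the furniture and walls round the work are solid. World frame = base frame: x ahead of the robot, y to its left, z up, the work surface at z = 0. Lengths are in m, angles in degrees, forces in N, time in s.
With the tool pointing down it reaches from about 0.425 to 0.875 m from the base axis. Payload 4.7 kg.
Tool frame: the origin (TCP) lies on the mounting face of the last link; the fingertips stand tcp_to_tips ahead of it and the grasp point (between the pads) lies 164 mm ahead of it (tcp_to_tips is the distance from the TCP to the fingertips, in m); z points along the fingers, y is the line along which they close (so a half turn about z gives the same grasp; the last joint's range is limited). The gripper opens to 87 mm and grips with 3 to 60 N. Pads are 19 mm wide; open, the fingers measure 117 mm over their backs; the gripper's body (75 mm by 190 mm) begins 51 mm behind the grasp point.
Start: joints at [71.224, 18.392, -4.016, 83.108, 1.295, 78.541, -3.26], TCP at [0.218, -0.612, 0.405] pointing down, gripper open.
Joint ranges: [-163.93, 163.93], [-17.29, 119.83], [-79.2, 71.16], [3.27, 140.29], [-89.18, 269.18], [5.43, 117.66], [-154.24, 154.24]. Speed limits (degrees/s): [147.25, 147.25, 180, 180, 180, 180, 180].

### API

Orientations are given as [roll, pitch, yaw] about the fixed x, y, z axes, in that order (R = Rz(yaw) Ry(pitch) Rx(roll)).
In Python, from cell import get_obs, read_camera, sign_off, tcp_to_tips gives the robot as it stands.
- The arm moves only by the tool drive_tool, never from a script. Its argument "rows" is one flat list of numbers, 7 for each row, row after row: the shift along the tool's x, y, z in m, then the turn, a rotation vector about the tool's x, y, z in rad, then the gripper command: -1 is shut, 1 is fully open, values between are in proportion. In form: [tx, ty, tz, rx, ry, rz, fingers, tx, ty, tz, rx, ry, rz, fingers, ...]. A call has 1 to 5 rows; each row shifts and turns the commanded pose from where the row before left it, along the tool's axes as they then stand; what a row does not reach is not made up. A row lasts 1/8 s, in which the tool goes at most 62.5 mm and 10.7 degrees, less where a joint would pass 70% of its speed; a pose out of reach is approached as far as the arm can. A call is refused whole if a number of a shift passes 0.0625 or a number of a turn 0.188, either way. A call with a gripper value outside its range is refused whole. The fingers move at their own pace and stop on an object; "grip_force" is the grip in N (left out, the last holds). Time passes only in rows, so rows that do not move let the fingers close. It gives the time, the measured TCP pose, the force, the opening and the grip force at its end, in the units of the state.
- get_obs(): the state, without advancing time (a new reading comes with each control period).
- read_camera(name): name is "scene" or "top" or "wrist"; returns a dict with "color" (480x640x3 uint8, blue, green, red), "fov_y" (degrees; the focal length in pixels is half the picture's height over the tangent of half this angle, whatever the lens; pixels are square), "cx", "cy" (the principal point, pixels), "cam_to_world" (4x4, takes a point from camera to world coordinates); the wrist camera has in their place "mount" (4x4, takes a point from camera to tool coordinates, whose origin is the TCP and whose axes are the flange's). Camera axes: x right, y up, looking along -z (the intrinsics and any distortion apply to the point x, -y, -z); pixel columns grow to the right and rows downward; lengths in m; the calibration is good to about 2 mm. A picture is of the moment at which its call begins: read the wrist's pose just before it. There is no depth.
- sign_off(): hands the job in; it is judged then, once.
The state is a dict: "time_s": time; "qpos": joint angles; "joint_velocities": joint speeds; "effort": joint torques, N m; "tool_pos": TCP position; "tool_rot": TCP orientation; "force": force on the tool from outside, world axes, zero at the start; "wrist_torque": the same for the moment, N m; "grip_width": finger opening in m; "grasp_force": force on a finger pad.
Only numpy, scipy, OpenCV 4.12 (cv2) and the standard library are available. Lean on these libraries where they do the work, as an engineer would, in place of code of your own. Each camera call takes 0.05 s, during which the arm holds its last target. There are 200 camera calls.

## Working session

There is one attempt and no reset: what is moved stays moved. The work goes in short steps, Python scripts to look and compute and a tool call to move; the robot and the scene stay as the last step left them, time stands still between calls to the robot, and variables do not carry over. Pictures are saved under pics/ and viewed, at most 10 in all, crops included, and the job is handed in when it is done.

Besides the shell and the picture viewer there is one more tool, called after "Emit:" as a command line: name --argument value ..., lists and objects as JSON in quotes. drive_tool: Moves the arm, as the interface text tells. Its arguments: {"type":"object","properties":{"rows":{"type":"array","items":{"type":"number"}},"grip_force":{"type":"number"}},"required":["rows"]}

```bash
ls; mkdir -p pics; cat > h.py <<'E'
import numpy as np, cv2
from cell import get_obs, read_camera, sign_off, tcp_to_tips
from scipy.spatial.transform import Rotation as R
def f_of(c): return 240/np.tan(np.radians(c["fov_y"])/2)
def ray(c,u,v,T=None):
    T=c["cam_to_world"] if T is None else T
    T=np.array(T); f=f_of(c); d=T[:3,:3]@np.array([(u-c["cx"])/f,-(v-c["cy"])/f,-1.])
    return T[:3,3],d
def onz(c,u,v,z,T=None):
    o,d=ray(c,u,v,T); return o+d*(z-o[2])/d[2]
def proj(c,p,T=None):
    T=np.array(c["cam_to_world"] if T is None else T); q=T[:3,:3].T@(np.array(p)-T[:3,3]); f=f_of(c)
    return c["cx"]+f*q[0]/-q[2], c["cy"]-f*q[1]/-q[2]
def wristT(c,o):
    T=np.eye(4); T[:3,:3]=R.from_euler("xyz",o["tool_rot"],degrees=True).as_matrix(); T[:3,3]=o["tool_pos"]
    return T@np.array(c["mount"])
E
python3 - <<'E'
from h import *
o=get_obs(); print(o, tcp_to_tips() if callable(tcp_to_tips) else tcp_to_tips)
for n in ("scene","top"):
    c=read_camera(n); cv2.imwrite(f"pics/{n}0.png",c["color"]); print(n,{k:v for k,v in c.items() if k!="color"})
E
```

```text
pics
{'time_s': 0.0, 'qpos': array([71.22359619, 18.43913955, -4.01415651, 83.17573165,  1.29626521,
       78.54023634, -3.2600776 ]), 'joint_velocities': array([-0.05359384,  0.03917294,  0.07061623,  0.05970594, -0.00103816,
        0.02782934, -0.00069914]), 'effort': array([-1.53342253e-04, -4.91274619e+01, -4.03958475e-01, -3.12529314e+01,
       -6.37789420e-02,  4.36821766e-02,  1.80785332e-04]), 'tool_pos': array([ 0.21775822, -0.61221814,  0.40365282]), 'tool_rot': array([-1.79890201e+02,  7.44675856e-03,  1.95850491e+01]), 'force': array([0.03499764, 0.1963549 , 0.19246652]), 'wrist_torque': array([-0.02999534, -0.00089113,  0.01496983]), 'grasp_force': 0.0, 'grip_width': 0.08691466108631402} 0.1822
scene {'fov_y': 42.34489691900748, 'cx': 321.0551993175503, 'cy': 234.75414069830413, 'cam_to_world': array([[-0.43002663,  0.39804613, -0.81033103, -0.39965191],
       [-0.90265121, -0.17240241,  0.3943326 ,  0.39206979],
       [ 0.01725954,  0.9010198 ,  0.43343445,  0.55992613],
       [ 0.        ,  0.        ,  0.        ,  1.        ]])}
top {'fov_y': 51.676274608203066, 'cx': 330.20577789834675, 'cy': 235.95174730599277, 'cam_to_world': array([[ 0.02591644,  0.99354092, -0.11047526,  0.36702612],
       [-0.99966285,  0.02593304, -0.00128679, -0.02402466],
       [ 0.00158648,  0.11047136,  0.99387804,  0.92359661],
       [ 0.        ,  0.        ,  0.        ,  1.        ]])}
```

View pics/scene0.png

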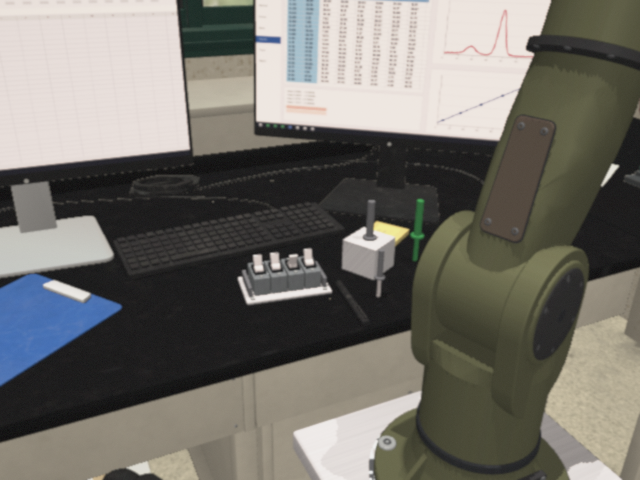

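View pics/top0.png

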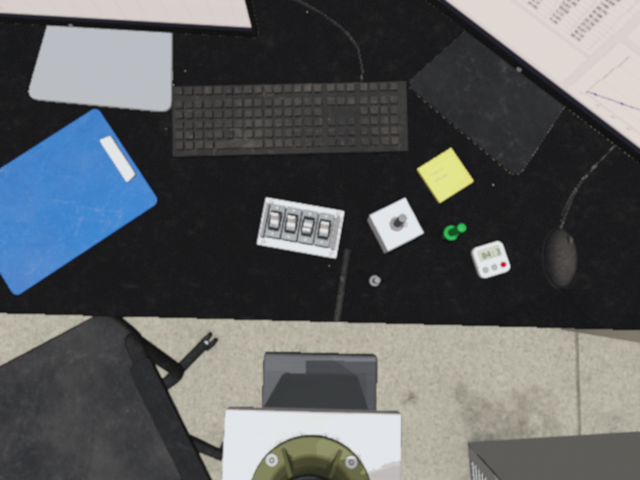

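Candidates for the stylus are the grey one in the stand (scene 371,218; top 398,222), the green one (418,230; 455,231) and a small grey one (380,272; 375,281). By the description it's the one in the stand. I'll check that in a crop.

```bash
python3 - <<'E'
from h import *
a=cv2.imread("pics/top0.png")[190:295,250:430]; b=cv2.imread("pics/scene0.png")[190:305,230:430]
A=cv2.resize(a,(514,300),interpolation=cv2.INTER_CUBIC);B=cv2.resize(b,(514,296),interpolation=cv2.INTER_CUBIC)
cv2.imwrite("pics/c0.png",np.vstack([A,B]))
# stand top/rail masks in top view
c=read_camera("top");im=c["color"];m=((im.min(2)>120)).astype(np.uint8)
n,l,s,ce=cv2.connectedComponentsWithStats(m)
for i in range(1,n):
    if s[i,4]>300 and 230<ce[i][0]<440 and 180<ce[i][1]<280:
        r=cv2.minAreaRect(cv2.findContours((l==i).astype(np.uint8),0,2)[0][0]); bx=cv2.boxPoints(r)
        print(s[i],ce[i],r)
        for z in (0.006,0.06): print(z,onz(c,*r[0],z).round(4),[onz(c,*p,z).round(4)[:2].tolist() for p in bx])
E
```

```text
[ 257  197   88   62 3247] [300.88512473 227.94949184] ((300.30767822265625, 227.3237762451172), (81.49425506591797, 49.011146545410156), 10.154266357421875)
0.006 [0.4838 0.0334 0.006 ] [[0.4499, 0.1149], [0.5413, 0.1025], [0.5179, -0.0488], [0.427, -0.0348]]
0.06 [0.4769 0.03   0.06  ] [[0.445, 0.1067], [0.531, 0.0951], [0.509, -0.0473], [0.4235, -0.0342]]
[ 369  198   55   53 1673] [395.70053796 224.1356844 ] ((395.80010986328125, 224.10003662109375), (41.14365005493164, 42.48529052734375), 63.43495178222656)
0.006 [ 0.4945 -0.1448  0.006 ] [[0.5099, -0.0918], [0.5479, -0.1626], [0.4791, -0.1975], [0.4418, -0.1272]]
0.06 [ 0.487  -0.1377  0.06  ] [[0.5015, -0.0878], [0.5372, -0.1544], [0.4725, -0.1873], [0.4374, -0.1211]]
```

View pics/c0.png

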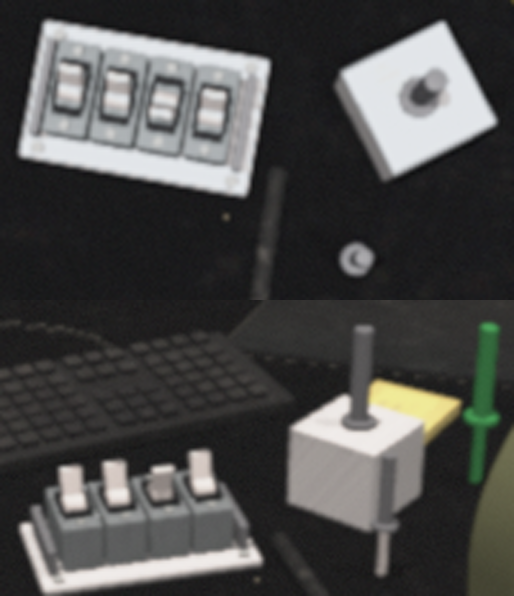

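The crop confirms the choices. The collared grey rod in the stand is the stylus; the loose grey one is smaller. The odd lever is third from the left (top ≈ 308,225; scene ≈ 287,262), with its white end towards the robot. The rail measures 91×152 mm, which matches, and its yaw is about −8.7°. Next I move above the stand.

Emit:
drive_tool --rows '[0.0458,-0.0396,0,0,0,0,1,0.0458,-0.0396,0,0,0,0,1,0.0458,-0.0396,0,0,0,0,1,0.0458,-0.0396,0,0,0,0,1,0.0458,-0.0396,0,0,0,0,1]'

```text
time_s: 0.78
tool_pos: [0.3679, -0.3471, 0.4047]
tool_rot: [180.0, 0.0, 19.6]
force: [1.0, 0.1, -1.9]
grip_width: 0.0867
grasp_force: 0.0
```

Emit:
drive_tool --rows '[0.0458,-0.0396,0,0,0,0,1,0.0458,-0.0396,0,0,0,0,1,0.0458,-0.0396,0,0,0,0,1,0.0458,-0.0396,0,0,0,0,1,0,0,0,0,0,-0.18,1]'

```text
time_s: 1.4
tool_pos: [0.4886, -0.1326, 0.4049]
tool_rot: [-179.9, -0.1, 30.7]
force: [-0.8, -0.3, -0.1]
grip_width: 0.0873
grasp_force: 0.0
```

Emit:
drive_tool --rows '[0,0,0,0,0,-0.18,1,0,0,0,0,0,-0.18,1,0,0,0,0,0,-0.18,1,0,0,0,0,0,-0.18,1,0,0,0,0,0,-0.18,1]'

```text
time_s: 2.02
tool_pos: [0.4866, -0.1384, 0.4045]
tool_rot: [-180.0, 0.0, 81.8]
force: [-0.5, 0.4, 0.1]
grip_width: 0.0871
grasp_force: 0.0
```

Emit:
drive_tool --rows '[0,0,0,0,0,0,1,0,0,0,0,0,0,1]'

```text
time_s: 2.28
tool_pos: [0.4867, -0.1384, 0.4046]
tool_rot: [-180.0, 0.0, 81.3]
force: [-0.2, 0.4, 0.2]
grip_width: 0.0867
grasp_force: 0.0
```

```bash
python3 - <<'E'
from h import *
o=get_obs(); c=read_camera("wrist"); print(o["time_s"],o["tool_pos"],o["tool_rot"],o["qpos"],{k:v for k,v in c.items() if k!="color"})
T=wristT(c,o); cv2.imwrite("pics/w0.png",c["color"])
print(proj(c,[.487,-.138,.06],T),proj(c,[.4815,.0186,.04],T))
E
```

```text
2.275 [ 0.48667395 -0.13843969  0.40462281] [-1.79987828e+02  3.60389306e-03  8.12948894e+01] [ 42.81031692   2.20262361 -30.47064564 102.27738789   1.15625364
  75.83864236   3.36991533] {'fov_y': 69.13528631880534, 'cx': 321.2101437222349, 'cy': 241.5143744677457, 'mount': array([[-8.79419307e-04,  9.63493872e-01,  2.67728938e-01,
         7.37955199e-02],
       [ 9.99999605e-01,  8.81852417e-04,  1.11155558e-04,
        -3.95795028e-04],
       [-1.28999713e-04,  2.67728930e-01, -9.63494267e-01,
         1.95082200e-02],
       [ 0.00000000e+00,  0.00000000e+00,  0.00000000e+00,
         1.00000000e+00]])}
(np.float64(321.9921000863985), np.float64(224.32284228350096)) (np.float64(289.2542594727626), np.float64(50.94987548336886))
```

View pics/w0.png

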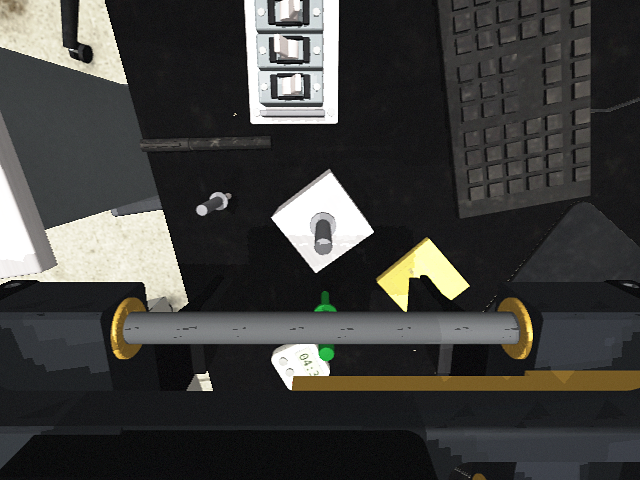

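The wrist view shows the stand top corners at about (330,171), (373,232), (317,272) and (271,218), and the upper end of the handle near (323,247). The odd switch is at (289,49), as predicted.

```bash
python3 - <<'E'
from h import *
o=get_obs(); c=read_camera("wrist");T=wristT(c,o); im=c["color"]
m=(im.min(2)>190).astype(np.uint8); m[290:]=0; m[:150]=0;m[:,:240]=0;m[:,385:]=0
k=cv2.findContours(m,0,2)[0]; k=max(k,key=cv2.contourArea); a=cv2.approxPolyDP(cv2.convexHull(k),6,True)[:,0]
P=np.array([onz(c,*p,.06,T)[:2] for p in a]);print(a.tolist(),P.round(4).tolist(),P.mean(0), [np.linalg.norm(P[i]-P[i-1]).round(4) for i in range(len(P))])
g=im[200:262,295:350].astype(int); d=((g.max(2)<150)).astype(np.uint8)
k=max(cv2.findContours(d,0,2)[0],key=cv2.contourArea); print(cv2.boundingRect(k))
for v in (246,247): print("top",onz(c,323,v,.135,T))
print("proj axis top/collar",proj(c,[*P.mean(0),.135],T),proj(c,[*P.mean(0),.065],T))
crop=cv2.resize(im[160:280,260:380],(600,600),interpolation=cv2.INTER_CUBIC); cv2.imwrite("pics/c1.png",crop)
E
```

```text
[[331, 173], [373, 231], [315, 272], [271, 217]] [[0.5025, -0.0916], [0.5345, -0.152], [0.4728, -0.1849], [0.4402, -0.1236]] [ 0.48749721 -0.13800967] [np.float64(0.0701), np.float64(0.0683), np.float64(0.0699), np.float64(0.0694)]
(19, 19, 18, 36)
top [ 0.4876557  -0.13780951  0.135     ]
top [ 0.48753849 -0.13858042  0.135     ]
proj axis top/collar (np.float64(322.8307882044145), np.float64(246.28470912778346)) (np.float64(322.50292375701093), np.float64(225.4001944567263))
```

View pics/c1.png

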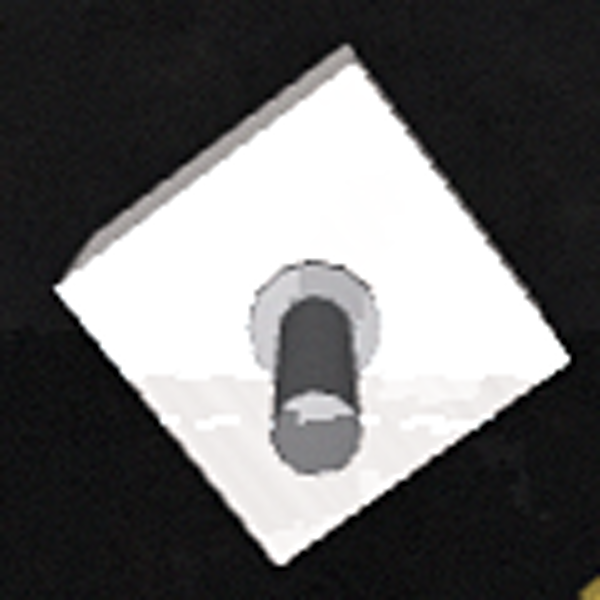

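The stand top measures 70×70 mm, centred at (0.4875, −0.138), and the stylus axis agrees with it. Going down to grip.

Emit:
drive_tool --rows '[0.0005,0.0007,0.045,0,0,0,1,0,0,0.045,0,0,0,1,0,0,0.03,0,0,0,1,0,0,0.0156,0,0,0,1,0,0,0,0,0,0,1]' --grip_force 30

```text
time_s: 3.0
tool_pos: [0.4873, -0.138, 0.2686]
tool_rot: [-179.9, -0.0, 81.4]
force: [-0.2, -0.6, 0.3]
grip_width: 0.0873
grasp_force: 0.0
```

Emit:
drive_tool --rows '[0,0,0,0,0,0,-1,0,0,0,0,0,0,-1,0,0,0,0,0,0,-1,0,0,0,0,0,0,-1,0,0,0,0,0,0,-1]'

```text
time_s: 3.62
tool_pos: [0.4875, -0.1381, 0.2693]
tool_rot: [180.0, 0.0, 81.5]
force: [0.2, 0.2, -0.1]
grip_width: 0.0447
grasp_force: 0.0
```

Emit:
drive_tool --rows '[0,0,0,0,0,0,-1,0,0,0,0,0,0,-1,0,0,0,0,0,0,-1]'

```text
time_s: 4.0
tool_pos: [0.4875, -0.1381, 0.2691]
tool_rot: [-180.0, 0.0, 81.5]
force: [-0.1, -0.6, 0.6]
grip_width: 0.0151
grasp_force: 0.0
```

Emit:
drive_tool --rows '[0,0,0,0,0,0,-1,0,0,0,0,0,0,-1,0,0,0,0,0,0,-1]'

```text
time_s: 4.38
tool_pos: [0.4875, -0.1381, 0.2691]
tool_rot: [-180.0, 0.0, 81.5]
force: [-0.3, -0.2, 0.9]
grip_width: 0.0132
grasp_force: 30.0
```

Emit:
drive_tool --rows '[0,0,-0.01,0,0,0,-1,0,0,-0.02,0,0,0,-1,0,0,-0.03,0,0,0,-1,0,0,-0.03,0,0,0,-1,0,0,0,0,0,0,-1]'

```text
time_s: 5.0
tool_pos: [0.4885, -0.1381, 0.3623]
tool_rot: [179.7, 0.1, 81.5]
force: [0.6, 0.4, -0.7]
grip_width: 0.0134
grasp_force: 30.0
```

Emit:
drive_tool --rows '[0,0,0,0,0,0,-1]'

```text
time_s: 5.12
tool_pos: [0.4872, -0.138, 0.3589]
tool_rot: [-180.0, 0.0, 81.5]
force: [-0.5, 0.0, -0.9]
grip_width: 0.013
grasp_force: 30.0
```

```bash
python3 - <<'E'
from h import *
o=get_obs(); c=read_camera("wrist");T=wristT(c,o); im=c["color"]
p=o["tool_pos"]; print(p,o["tool_rot"],o["grip_width"],o["grasp_force"])
tip=[p[0],p[1],p[2]-.259]; print("tip",tip,proj(c,tip,T),proj(c,[*p[:2],p[2]-.209],T))
# switch bank: rail
m=(im.min(2)>150).astype(np.uint8); m[150:]=0; m[:,:230]=0; m[:,400:]=0
k=max(cv2.findContours(m,0,2)[0],key=cv2.contourArea); a=cv2.approxPolyDP(cv2.convexHull(k),5,True)[:,0]
print([(q.tolist(),onz(c,*q,.006,T)[:2].round(4).tolist()) for q in a])
cv2.imwrite("pics/w2.png",im)
s=read_camera("scene"); cv2.imwrite("pics/s2.png",s["color"]); print(proj(s,tip),proj(s,[*p[:2],p[2]-.134]))
E
```

```text
[ 0.48724415 -0.13803316  0.35885737] [-1.79972313e+02  1.12374591e-02  8.14618582e+01] 0.01301288132384768 29.999789195462654
tip [np.float64(0.4872441539120767), np.float64(-0.1380331619132079), np.float64(0.09985736880647689)] (np.float64(321.97950033717785), np.float64(251.15671205279094)) (np.float64(322.13212867245534), np.float64(276.5152852117906))
[([340, 0], [0.5305, 0.0474]), ([339, 119], [0.5169, -0.0453]), ([241, 120], [0.4291, -0.0329]), ([234, 0], [0.4432, 0.0606])]
(np.float64(370.07586024541706), np.float64(218.32449910563162)) (np.float64(373.79714923557543), np.float64(152.4510481562345))
```

View pics/w2.png

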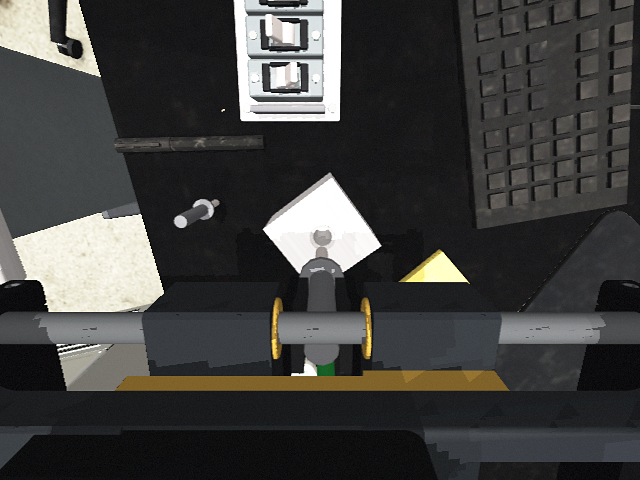

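It's lifted and held upright, with the tip near (321,247). The odd switch is visible at (285,33), its lever leaning left, towards the robot. Moving to the near side of that lever.

Emit:
drive_tool --rows '[0.0387,-0.0152,0,0,0,0,-1,0.0387,-0.0152,0,0,0,0,-1,0.0387,-0.0152,0,0,0,0,-1,0.0387,-0.0152,0,0,0,0,-1,0,0,0,0,0,0,-1]'

```text
time_s: 5.85
tool_pos: [0.4494, 0.0273, 0.3585]
tool_rot: [-179.9, -0.0, 81.8]
force: [-0.2, -0.4, 0.5]
grip_width: 0.0132
grasp_force: 30.0
```

Emit:
drive_tool --rows '[0,0,0.02,0,0,0,-1,0,0,0.015,0,0,0,-1,0,0,0.01,0,0,0,-1,0,0,0,0,0,0,-1]'

```text
time_s: 6.35
tool_pos: [0.4501, 0.0236, 0.3132]
tool_rot: [-179.9, -0.0, 81.4]
force: [0.5, -0.5, -0.2]
grip_width: 0.0136
grasp_force: 30.0
```

```bash
python3 - <<'E'
from h import *
o=get_obs(); c=read_camera("wrist");T=wristT(c,o); im=c["color"]
p=o["tool_pos"]; print(p,o["tool_rot"])
tip=[p[0],p[1],p[2]-.259]; print("tip",tip,proj(c,tip,T))
print("pivot",proj(c,[.4817,.0192,.04],T))
cv2.imwrite("pics/w3.png",cv2.resize(im[100:340,180:500],(800,600),interpolation=cv2.INTER_CUBIC))
E
```

```text
[0.45007689 0.02361963 0.31317022] [-1.79874891e+02 -1.04751059e-02  8.14328778e+01]
tip [np.float64(0.4500768940100906), np.float64(0.02361963310998978), np.float64(0.05417021860403415)] (np.float64(322.5932940120882), np.float64(251.28751288224623))
pivot (np.float64(364.6855499270161), np.float64(245.3406424662246))
```

View pics/w3.png

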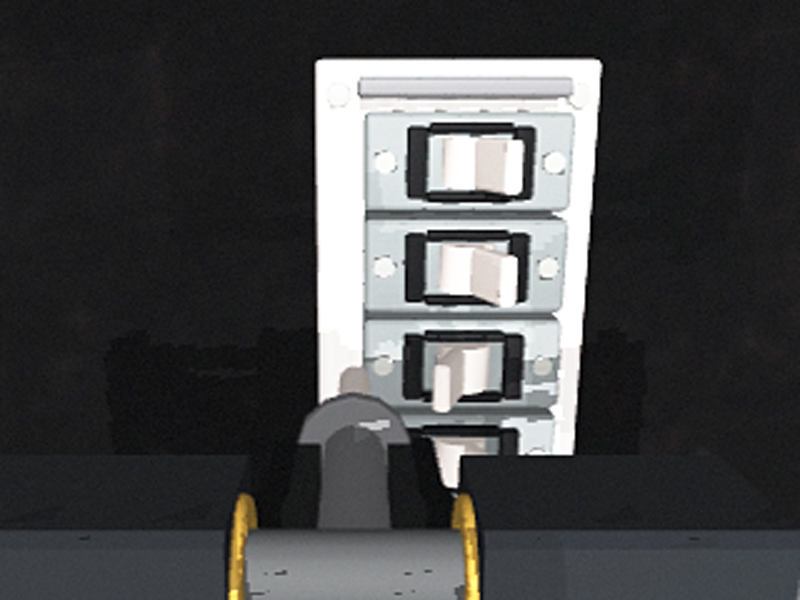

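The odd switch box centre is at (365,246), against a predicted (365,245), with the tip directly on its near side. Pushing 29 mm.

Emit:
drive_tool --rows '[0,0.01,0,0,0,0,-1,0,0.007,0,0,0,0,-1,0,0.006,0,0,0,0,-1,0,0.006,0,0,0,0,-1,0,0,0,0,0,0,-1]'

```text
time_s: 7.02
tool_pos: [0.4795, 0.0196, 0.3141]
tool_rot: [180.0, -0.0, 81.5]
force: [0.0, 0.1, -0.1]
grip_width: 0.0132
grasp_force: 30.0
```

Emit:
drive_tool --rows '[0,0,0,0,0,0,-1,0,0,0,0,0,0,-1]'

```text
time_s: 7.28
tool_pos: [0.4789, 0.0198, 0.3142]
tool_rot: [180.0, 0.0, 81.5]
force: [-0.3, 0.5, 0.3]
grip_width: 0.0132
grasp_force: 30.0
```

```bash
python3 - <<'E'
from h import *
o=get_obs(); c=read_camera("wrist");T=wristT(c,o); im=c["color"]
p=o["tool_pos"]; print(p,o["tool_rot"],o["force"])
s=read_camera("scene")["color"]
A=cv2.resize(im[140:340,180:420],(600,500)); B=cv2.resize(s[240:310,230:340],(200,127),interpolation=cv2.INTER_CUBIC)
A=np.hstack([A,np.zeros((500,200,3),np.uint8)]); A[:127,600:]=B
cv2.imwrite("pics/w4.png",A)
E
```

```text
[0.4788779  0.0197943  0.31415268] [1.79998409e+02 2.00051770e-02 8.14732766e+01] [-0.29077059  0.54835284  0.32671804]
```

View pics/w4.png

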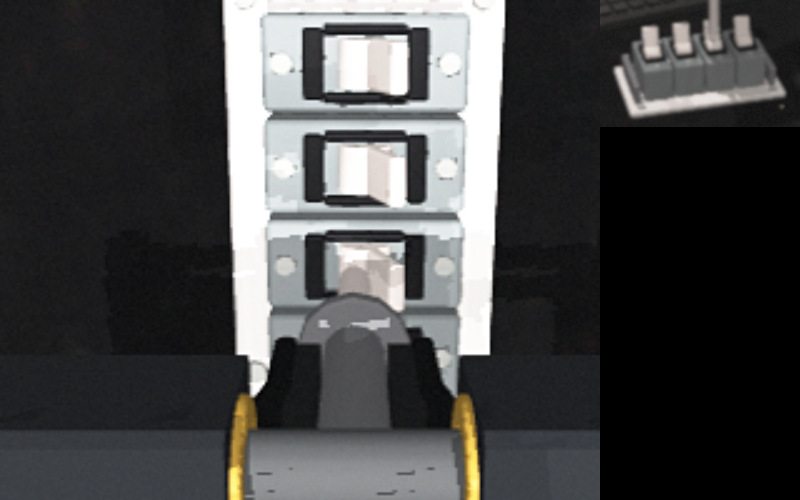

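The odd lever now leans away, with its white end to the right. Backing off, raising, and returning over the stand.

Emit:
drive_tool --rows '[0,-0.015,0,0,0,0,-1,0,-0.015,0,0,0,0,-1,0,0,-0.02,0,0,0,-1,0,0,-0.026,0,0,0,-1,0,0,0,0,0,0,-1]'

```text
time_s: 8.0
tool_pos: [0.45, 0.0244, 0.3619]
tool_rot: [179.8, 0.0, 81.5]
force: [-1.1, 0.9, -1.2]
grip_width: 0.0128
grasp_force: 30.0
```

Emit:
drive_tool --rows '[-0.0387,0.0155,0,0,0,0,-1,-0.0387,0.0155,0,0,0,0,-1,-0.0387,0.0155,0,0,0,0,-1,-0.0387,0.0155,0,0,0,0,-1,0,0,0,0,0,0,-1]'

```text
time_s: 8.62
tool_pos: [0.4873, -0.1418, 0.3585]
tool_rot: [-179.9, -0.0, 81.1]
force: [-0.8, 1.1, 0.1]
grip_width: 0.0132
grasp_force: 30.0
```

Emit:
drive_tool --rows '[0,0,0,0,0,0,-1,0,0,0,0,0,0,-1]'

```text
time_s: 8.88
tool_pos: [0.4876, -0.1366, 0.3598]
tool_rot: [-180.0, -0.0, 81.6]
force: [0.2, 0.5, -1.1]
grip_width: 0.0132
grasp_force: 30.0
```

```bash
python3 - <<'E'
from h import *
o=get_obs(); c=read_camera("wrist");T=wristT(c,o); im=c["color"]
p=o["tool_pos"]; print(p,o["tool_rot"],o["time_s"])
print("tip",proj(c,[p[0],p[1],p[2]-.259],T),"hole",proj(c,[.4875,-.138,.06],T))
A=cv2.resize(im[160:320,230:420],(570,480)); B=cv2.resize(im[0:130,230:350],(222,240)); 
A=np.hstack([A,np.zeros((480,222,3),np.uint8)]); A[:240,570:]=B
cv2.imwrite("pics/w5.png",A)
E
```

```text
[ 0.48762065 -0.13663439  0.35982167] [-1.79969663e+02 -8.80348272e-03  8.15912259e+01] 8.875
tip (np.float64(321.9942753262288), np.float64(251.2786114767719)) hole (np.float64(322.004573354685), np.float64(238.41550666843796))
```

View pics/w5.png

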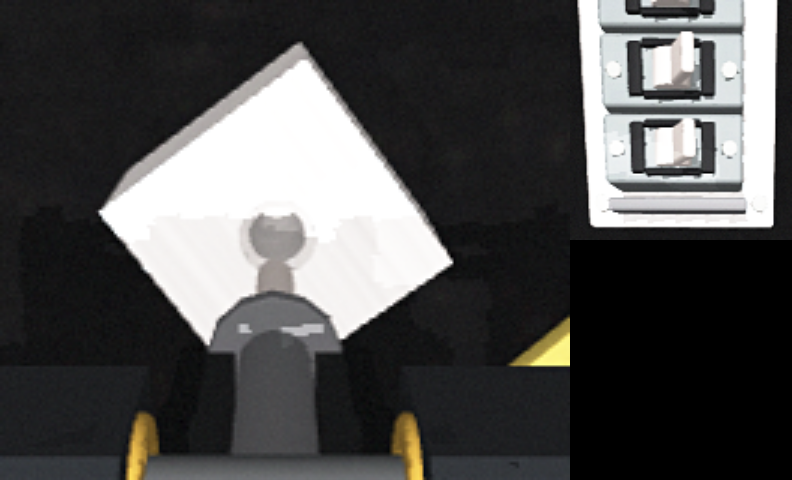

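The hole is at (322,239), matching the prediction, and the odd lever has stayed over. Lowering the stylus into the hole.

Emit:
drive_tool --rows '[-0.0013,0,0.015,0,0,0,-1,0,0,0.02,0,0,0,-1,0,0,0.02,0,0,0,-1,0,0,0.02,0,0,0,-1,0,0,0.0145,0,0,0,-1]'

```text
time_s: 9.55
tool_pos: [0.4869, -0.139, 0.2689]
tool_rot: [-179.9, -0.0, 81.5]
force: [0.3, 0.1, 8.2]
grip_width: 0.0134
grasp_force: 30.0
```

Emit:
drive_tool --rows '[0,0,0,0,0,0,-1,0,0,0,0,0,0,-1]'

```text
time_s: 9.8
tool_pos: [0.4875, -0.1393, 0.2706]
tool_rot: [180.0, 0.0, 81.5]
force: [1.1, 0.5, 0.8]
grip_width: 0.0131
grasp_force: 30.0
```

Emit:
drive_tool --rows '[0,0,0,0,0,0,1,0,0,0,0,0,0,1,0,0,0,0,0,0,1,0,0,0,0,0,0,1,0,0,0,0,0,0,1]'

```text
time_s: 10.42
tool_pos: [0.4875, -0.1394, 0.2707]
tool_rot: [180.0, 0.0, 81.5]
force: [0.1, 0.6, -0.3]
grip_width: 0.0557
grasp_force: 0.0
```

Emit:
drive_tool --rows '[0,0,0,0,0,0,1,0,0,-0.02,0,0,0,1,0,0,-0.04,0,0,0,1,0,0,-0.04,0,0,0,1,0,0,-0.04,0,0,0,1]'

```text
time_s: 11.05
tool_pos: [0.4874, -0.1393, 0.4119]
tool_rot: [180.0, 0.0, 81.5]
force: [-0.2, 0.2, -0.7]
grip_width: 0.0867
grasp_force: 0.0
```

Emit:
drive_tool --rows '[0,0,0,0,0,0,1,0,0,0,0,0,0,1,0,0,0,0,0,0,1]'

```text
time_s: 11.42
tool_pos: [0.4871, -0.1394, 0.4092]
tool_rot: [-179.9, -0.0, 81.5]
force: [-0.3, -0.4, 0.2]
grip_width: 0.0871
grasp_force: 0.0
```

```bash
python3 - <<'E'
from h import *
o=get_obs(); c=read_camera("wrist");T=wristT(c,o); im=c["color"]
print(o["tool_pos"],o["time_s"],o["grip_width"])
print("top",proj(c,[.4875,-.138,.135],T),"collar",proj(c,[.4875,-.138,.065],T))
s=read_camera("scene")["color"]
cv2.imwrite("pics/w6.png",np.hstack([cv2.resize(im[0:290,230:400],(340,580)),cv2.resize(s[190:310,230:330],(440,580))]))
E
```

```text
[ 0.4871072  -0.13937366  0.40920897] 11.425 0.08712992737161941
top (np.float64(322.9109663254938), np.float64(243.73261166841397)) collar (np.float64(322.7388969775024), np.float64(223.67343332688455))
```

View pics/w6.png

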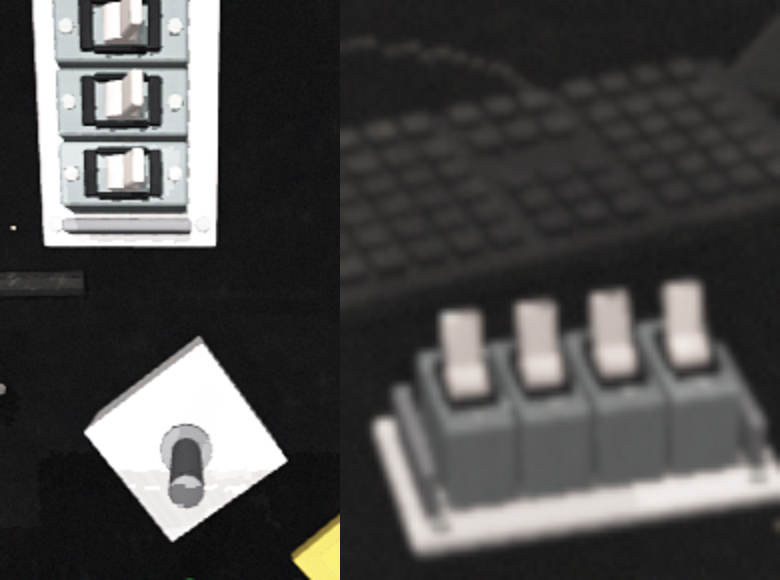

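All four levers lean away, and the stylus stands upright in its stand with the collar seated (handle top near (323,246), collar near (323,223)). Handing in.

```bash
python3 -c "
from cell import sign_off; print(sign_off())"
```

```text
the job is handed in; nothing more can be done
None
```

The job is handed in at about 11.5 s: the last pictures show all four levers leaning away and the stylus standing tip down in its stand, released, but the hand-in gave no verdict.

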